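# Push the brass clock weight up the ramp of its bench rest to the stop

### The arm

A 7-joint arm with a two-finger parallel gripper is mounted at the origin on the work surface. World frame = base frame: x ahead of the robot, y to its left, z up, the work surface at z = 0. Lengths are in m, angles in rad, forces in N, time in s.
With the tool pointing down it reaches from about 0.425 to 0.95 m from the base axis. Payload 4.7 kg.
Tool frame: the origin (TCP) lies on the centre line of the jaws, within the pads' length; the fingertips stand 14 mm ahead of it and the grasp point (between the pads) lies 5 mm behind it (robot.tip_reach is the distance from the TCP to the fingertips, in m); y points along the fingers, z is the direction in which the jaws open and shut, and the axes are right-handed (so a half turn about y gives the same grasp; the last joint's range is limited). The gripper opens to 85 mm and grips with 20 to 120 N. Pads are 22 mm wide; open, the fingers measure 114 mm over their backs; the gripper's body (76 mm by 85 mm) begins 54 mm behind the grasp point. The pads swing forward as they close: fully open they stand 13 mm farther back than shut.
Start: joints at [1.182, 0.469, -0.049, 1.532, 0.024, 1.141, -0.082], TCP at [0.238, -0.632, 0.245] pointing down, gripper open.
Joint ranges: [-2.59, 2.59], [-0.33, 1.99], [-1.39, 1.29], [0.1, 2.45], [-1.04, 4.18], [0.21, 1.99], [-2.66, 2.66]. Speed limits (rad/s): [2.57, 2.57, 3.14, 3.14, 3.14, 3.14, 3.14].

### API

Orientations are given as a rotation vector (axis times angle).
In Python, from station import robot gives the robot as it stands.
- The arm moves only by the tool send_rows, never from a script. Its argument "increments" is a list that holds one entry, the list of rows, each a list of 5 numbers: the shift along the tool's x, y, z in mm, then the turn about the tool's y in degrees, then the opening in per cent of the stroke, from 0 (shut) to 100 (fully open). In form: [[[x, y, z, turn, fingers], ...]]. A call has 1 to 8 rows; each row shifts and turns the commanded pose from where the row before left it, along the tool's axes as they then stand; what a row does not reach is not made up. A row lasts 1/10 s, in which the tool goes at most 50 mm and 8.59 degrees, less where a joint would pass 70% of its speed; a pose out of reach is approached as far as the arm can. A call with a gripper value outside its range is refused whole. The fingers move at their own pace and stop on an object; "squeeze" is the grip in N (left out, the last holds). Time passes only in rows, so rows that do not move let the fingers close. It gives the time, the measured TCP pose, the force and the opening at its end, in the units of the state.
- robot.read_state(): the state, without advancing time (a new reading comes with each control period).
- robot.snapshot(name): name is "side" or "top"; returns the picture (400x640x3 uint8, red, green, blue); there is no depth.
- robot.camera_model(name): a dict with "camera_matrix" (3x3 intrinsics, pixels), "cam_to_world" (4x4, takes a point from camera to world coordinates). Camera axes: x right, y up, looking along -z (the intrinsics and any distortion apply to the point x, -y, -z); pixel columns grow to the right and rows downward; lengths in m; the calibration is good to about 2 mm. A picture is of the moment at which its call begins. camera_model takes no time and is no camera call.
- robot.finish_job(): hands the job in, once; it reports no verdict.
Trained networks look in the newest picture that a camera, given by its name, has taken for a name from the list of things; names that differ only in an ending like _2 or _b are one class to them, and where a whole thing is asked for, a point or a joint stands for the part that bears it (a point fixed in the world has none). Each returns a list of dicts, best first, with "confidence" (0 to 1); they miss things now and then, are a little off and sometimes report something else, mostly with a low value. They report only what shows in the picture. A call takes as long as a camera call. They do not tell look-alikes from the thing itself.
- robot.boxes_of(query, camera): "at" ([x, y, z] in m, in world coordinates, good to about 4 mm: the middle of the surface that is visible of it).
- robot.trace(query, camera): "mask" (400x640 bool, what is visible of it).
The state is a dict: "time_s": time; "qpos": joint angles; "dq": joint speeds; "joint_efforts": joint torques, N m; "tool_pos": TCP position; "eef_rot": TCP orientation; "contact_force": force on the tool from outside, world axes, zero at the start; "ft_torque": the same for the moment, N m; "grip_width": finger opening in m.
Only numpy, scipy, OpenCV 4.12 (cv2) and the standard library are available. Lean on these libraries where they do the work, as an engineer would, in place of code of your own. Each camera call takes 0.05 s, during which the arm holds its last target. There are 200 camera calls.

### The job

Push the brass clock weight from the bench up the felt ramp of the wooden weight rest, over the crest and fully home in its seat, lying square against the black stop pad, then take your hand away. Use only the fingertips or the outside of the fingers: the polished weight must not be pinched or lifted, and push slowly with a finger always behind it so that it never runs loose or rolls back on the slope. Leave the polish jar, the loupe and the pulley where they stand.

Things in the scene. Friction and masses are not known exactly. Their poses are not given: they have to be found in the camera images.
- weight: Brass clock weight, a polished cylinder 56 mm in diameter, 120 mm long, about 0.55 kg (an eye at its +y end and a nut at its -y end stick out up to 16 mm more, on the axis). Lies on its side on the bench before the ramp's toe, roughly parallel to the toe, and rolls easily. Origin: centre of the cylinder. Its y axis is the cylinder's axis; its x and z axes turn as it rolls.
- rest: Weight rest: light wooden cradle with a green felt ramp and seat, fixed to the bench, 273 mm long (x), 192 mm wide (y). Origin: at bench level, mid-width, 130 mm from the toe. x points level and uphill, y along the stop, z up. A wooden cheek 12 mm thick runs along each side, its top 10 mm above the felt, 168 mm clear between them. A 72 mm high end board carries the stop.
- rest_toe (a point): Middle of the toe of the ramp, flush with the bench (x = -130 mm, z = 0 in the rest's frame). From here the ramp rises straight at 9 degrees to the crest. On the ramp the weight rolls back down by itself. Pushed low, at or below its mid-height, it rolls easily (a few newtons); pushed higher it wedges. One finger off its middle makes it slew; two fingers spread along its length keep it square.
- rest_crest (a point): Middle of the crest, on the felt (x = +50 mm, z = 28.5 mm in the rest's frame). From here the seat floor falls at 9 degrees to z = 18 mm at the upright black stop pad, whose face is at x = +115 mm. With its centre more than 5 mm beyond the crest the weight rolls by itself into the seat.
- rest_seat (a point): Where the centre of the weight is when fully home, touching both seat floor and stop pad (x = +87 mm, z = 51 mm in the rest's frame).
- polish: Bystander: amber glass polish jar with a white lid, 44 mm in diameter, 62 mm high, standing near the rest. Origin: centre of its underside.
- loupe: Bystander: black eye loupe, 35 mm in diameter, 26 mm high, standing near the rest. Origin: centre of its underside.
- pulley: Bystander: brass pulley wheel lying flat with its steel axle upright, 48 mm in diameter, 25 mm high in all, near the rest. Origin: centre of its underside.
Mind the look-alikes: they are no part of the job. Of the things that look like the weight, the smallest one is meant.

How it is judged:
By the outcome, as a careful person would: the job done as asked, in the order asked, and still so for the second after the job is handed in, with the robot touching nothing.
It also fails if it takes over 43 s, if anything falls off the work surface, if the arm or the gripper's body presses on something with over 40 N, if the wrist force passes 120 N, or if a joint passes its speed limit or range.

## Working session

There is one attempt and no reset: what is moved stays moved. The work goes in short steps, Python scripts to look and compute and a tool call to move; the robot and the scene stay as the last step left them, time stands still between calls to the robot, and variables do not carry over. Pictures are saved under pics/ and viewed, about 8 in all and at most 12, crops included, and the job is handed in when it is done.

Besides the shell and the picture viewer there is one more tool, called after "Call:" as name(argument=value, ...) on one line, values as JSON. send_rows: Moves the arm, as the interface text tells. Its arguments: {"type":"object","properties":{"increments":{"type":"array","items":{"type":"array","items":{"type":"array","items":{"type":"number"}}}},"squeeze":{"type":"number"}},"required":["increments"]}

```bash
mkdir -p pics; python3 - <<'E'
from station import robot
import cv2,numpy as np
for c in("top","side"):
    im=robot.snapshot(c); cv2.imwrite(f"pics/{c}0.png",im[:,:,::-1])
    m=robot.camera_model(c); print(c,np.round(m["camera_matrix"],1).tolist(),np.round(m["cam_to_world"],3).tolist(),[k for k in m])
    for q in("weight","rest","polish","loupe","pulley","rest_toe","rest_crest","rest_seat"):
        print(q,[(np.round(d["at"],3).tolist(),round(d["confidence"],2)) for d in robot.boxes_of(q,c)])
s=robot.read_state();print(s)
E
```

```text
top [[383.2, 0.0, 321.6], [0.0, 383.2, 198.7], [0.0, 0.0, 1.0]] [[-0.017, 0.985, -0.171, 0.432], [-0.999, -0.022, -0.029, 0.019], [-0.032, 0.17, 0.985, 0.987], [0.0, 0.0, 0.0, 1.0]] ['camera_matrix', 'cam_to_world']
weight [([0.493, -0.318, 0.066], 0.98), ([0.621, -0.129, 0.056], 0.93), ([0.598, 0.38, 0.067], 0.76)]
rest [([0.556, 0.069, 0.021], 0.82)]
polish [([0.75, -0.028, 0.065], 0.85), ([0.56, 0.062, 0.025], 0.45)]
loupe [([0.481, 0.246, 0.025], 0.53)]
pulley [([0.703, 0.139, 0.013], 0.69)]
rest_toe [([0.56, 0.065, 0.021], 0.78)]
rest_crest [([0.559, 0.062, 0.022], 0.87)]
rest_seat []
side [[460.1, 0.0, 317.1], [0.0, 460.1, 200.8], [0.0, 0.0, 1.0]] [[-0.736, 0.386, -0.557, -0.014], [-0.677, -0.437, 0.592, 0.677], [-0.015, 0.812, 0.583, 0.7], [0.0, 0.0, 0.0, 1.0]] ['camera_matrix', 'cam_to_world']
weight [([0.58, 0.403, 0.065], 0.88), ([0.483, -0.304, 0.06], 0.84), ([0.613, -0.114, 0.044], 0.69)]
rest [([0.538, 0.102, 0.025], 0.8)]
polish [([0.744, -0.022, 0.043], 0.82), ([0.536, 0.103, 0.026], 0.46)]
loupe [([0.475, 0.252, 0.018], 0.73)]
pulley [([0.7, 0.144, 0.011], 0.74)]
rest_toe [([0.535, 0.1, 0.027], 0.62)]
rest_crest [([0.536, 0.098, 0.03], 0.8)]
rest_seat [([0.538, 0.098, 0.027], 0.76), ([0.698, 0.14, 0.014], 0.27)]
{'time_s': 0.9, 'qpos': array([ 1.1820673 ,  0.46859695, -0.04857982,  1.53250225,  0.02409182,
        1.14100502, -0.08232948]), 'dq': array([ 0.00046344, -0.00045272,  0.00028496, -0.00051511, -0.0003598 ,
       -0.00057188, -0.0010419 ]), 'joint_efforts': array([-2.61109108e-04, -5.10141778e+01, -4.67817730e-02, -2.38009644e+01,
        1.08816652e-02,  6.93894490e-04, -2.49951931e-06]), 'tool_pos': array([ 0.23771498, -0.63177168,  0.24533589]), 'eef_rot': array([-0.36827604,  2.02527202, -2.02540228]), 'contact_force': array([0.13153558, 0.62789947, 0.00438369]), 'ft_torque': array([-0.01591682,  0.02471474, -0.00847777]), 'grip_width': 0.08536911514018006}
```

```bash
ls -la .
```

```text
total 12
drwxr-xr-x  3 agent agent 4096 Dec  4 12:34 .
drwxr-xr-x 23 root  root  4096 Dec  4 12:34 ..
drwxr-xr-x  2 agent agent 4096 Dec  4 12:34 pics
```

View pics/top0.png

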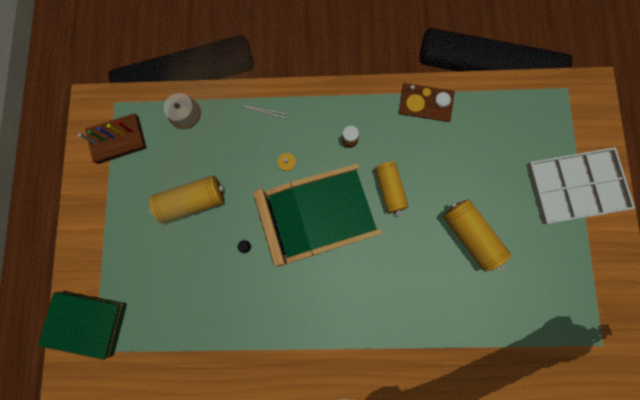

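View pics/side0.png

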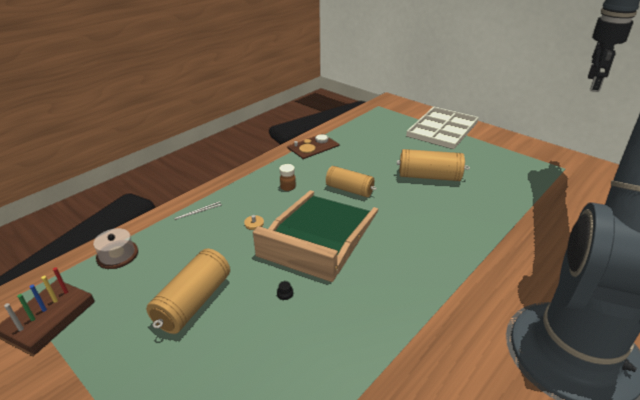

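The top view shows the rest at about (318,213). Its end board is on the left, so uphill is world +y. The small weight is at (392,188) before the toe, at right. The two larger cylinders, at (186,200) and (477,236), are look-alikes. Next I'll fit the poses with silhouette models.

```bash
cat > fit.py <<'E'
import numpy as np,cv2
from scipy.optimize import minimize
from scipy.spatial.transform import Rotation as R
from station import robot
def proj(P,m):
    T=np.linalg.inv(m["cam_to_world"]); p=(T[:3,:3]@np.asarray(P).T).T+T[:3,3]; p=p*[1,-1,-1]
    q=(m["camera_matrix"]@p.T).T; return q[:,:2]/q[:,2:]
def place(P,v): # v=x,y,yaw
    c,s=np.cos(v[2]),np.sin(v[2]); return np.asarray(P)@np.array([[c,s,0],[-s,c,0],[0,0,1]])+[v[0],v[1],0]
def box(x0,x1,y,z): return [[x,yy,zz] for x in(x0,x1) for yy in y for zz in z]
def rest():
    L=[box(.122,.143,(-.096,.096),(0,.072))]
    for y in((-.096,-.084),(.084,.096)):
        L.append([[x,yy,z] for yy in y for x,z in((-.13,0),(-.13,.010),(.05,.0385),(.05,0))])
        L.append([[x,yy,z] for yy in y for x,z in((.05,0),(.05,.0385),(.13,.026),(.13,0))])
    L.append([[x,y,z] for y in(-.09,.09) for x,z in((-.13,0),(.05,.0285),(.143,0),(.125,.017))])
    return L
def cyl(r=.028,h=.06,z=.028):
    a=np.linspace(0,2*np.pi,40); c=[[r*np.cos(t),y,z+r*np.sin(t)] for t in a for y in(-h,h)]
    return [c]
S=4
def sil(L,v,m):
    im=np.zeros((400*S,640*S),np.float32)
    for P in L:
        h=cv2.convexHull((proj(place(P,v),m)*S+S/2).astype(np.float32)); cv2.fillConvexPoly(im,np.round(h).astype(np.int32),1)
    return cv2.resize(im,(640,400),interpolation=cv2.INTER_AREA)
def fit(L,v0,masks):
    f=lambda v:sum(np.abs(sil(L,v*[1,1,1],m)-k).sum()/k.sum() for m,k in masks)
    v0=np.array(v0); best=None
    for k in range(2):
        s=[v0]+[v0+d for d in np.diag([.02,.02,.2])/(1+2*k)]
        r=minimize(f,v0,method="Nelder-Mead",options=dict(initial_simplex=s,xatol=1e-4,fatol=1e-4)); v0=r.x
    return r.x,r.fun
def masks(q,near,cams=("top","side")):
    o=[]
    for c in cams:
        m=robot.camera_model(c); px=proj([near],m)[0]
        d=[x["mask"] for x in robot.trace(q,c)]
        d=[k for k in d if np.linalg.norm(np.array(np.nonzero(k))[::-1].mean(1)-px)<30]
        if d:o.append((m,d[0].astype(np.float32)))
        else: print("no mask",q,c)
    return o
E
python3 - <<'E'
from fit import *
for q,L,v0,n in(("rest",rest(),(.55,.06,1.75),(.55,.08,.03)),("weight",cyl(),(.617,-.12,1.75),(.617,-.12,.03))):
    M=masks(q,n)
    for i,S_ in (("both",M),("0",M[:1]),("1",M[1:])):
        v,f=fit(L,v0,S_); print(q,i,v.round(4),np.degrees(v[2]).round(2),round(f,3))
    np.savez(f"{q}.npz",v=fit(L,v0,M)[0])
    for (m,k),c in zip(M,("top","side")):
        im=cv2.imread(f"pics/{c}0.png") if q=="rest" else cv2.imread(f"pics/{c}1.png")
        s=(sil(L,np.load(f"{q}.npz")["v"],m)>.5).astype(np.uint8)
        cv2.drawContours(im,cv2.findContours(s,0,1)[0],-1,(0,0,255),1)
        cv2.imwrite(f"pics/{c}1.png",im)
a=cv2.imread("pics/top1.png")[130:290,220:430];b=cv2.imread("pics/side1.png")[140:300,220:430]
cv2.imwrite("pics/fit.png",cv2.resize(np.hstack([a,b]),None,fx=1.9,fy=1.9,interpolation=2))
print(robot.tip_reach, R.from_rotvec(robot.read_state()["eef_rot"]).as_matrix().round(3).tolist(), robot.read_state()["time_s"])
E
```

```text
rest both [0.5643 0.0507 1.8583] 106.47 0.062
rest 0 [0.5651 0.0518 1.8614] 106.65 0.028
rest 1 [0.5646 0.0486 1.8595] 106.54 0.023
weight both [ 0.6245 -0.1308  1.7992] 103.09 0.125
weight 0 [ 0.6246 -0.13    1.8028] 103.29 0.05
weight 1 [ 0.6254 -0.1327  1.7994] 103.1 0.051
0.014 [[-0.936, 0.0, 0.352], [-0.352, -0.0, -0.936], [-0.0, -1.0, 0.0]] 1.1
```

View pics/fit.png

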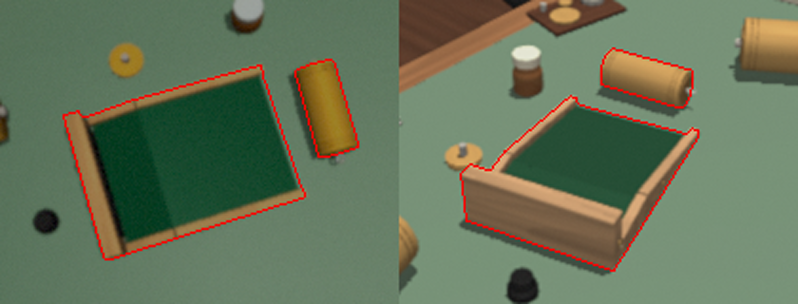

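```bash
python3 - <<'E'
from fit import *
r=np.load("rest.npz")["v"];w=np.load("weight.npz")["v"]
c,s=np.cos(r[2]),np.sin(r[2]);Rm=np.array([[c,s],[-s,c]])
f=lambda p:(Rm@(np.array(p)-r[:2])*1000).round(1)
print("weight in rest",f(w[:2]),np.degrees(w[2]-r[2]))
print("toe,seat world",[ (r[:2]+Rm.T@[x,0]).round(4) for x in(-.13,.05,.087)])
for n,p in dict(polish=(.747,-.025),loupe=(.478,.249),pulley=(.702,.142),big=(.488,-.31),tcp=robot.read_state()["tool_pos"][:2]).items(): print(n,f(p))
E
```

```text
weight in rest [-191.1   -6.3] -3.3864024833227657
toe,seat world [array([ 0.6011, -0.074 ]), array([0.5501, 0.0986]), array([0.5396, 0.1341])]
polish [-124.4 -153.8]
loupe [214.7  26.5]
pulley [  48.5 -158. ]
big [-324.2  175.4]
tcp [-561.8  506.7]
```

The fit outlines match both pictures. The weight sits at (-191,-6) mm in the rest frame, yawed -3.4°. I'll turn the tool at height first, so that its -x points uphill.

Call:
send_rows(increments=[[[0,0,0,-8.3,100],[0,0,0,-8.3,100],[0,0,0,-8.3,100],[0,0,0,-8.3,100],[0,0,0,-8.3,100],[0,0,0,-8.3,100],[0,0,0,-8.3,100],[0,0,0,-8.3,100]]])

```text
time_s: 1.9
tool_pos: [0.2376, -0.6318, 0.2453]
eef_rot: [-1.187, 1.243, -1.243]
contact_force: [-0.9, 0.6, 0.4]
grip_width: 0.0853
```

```bash
cat > go.py <<'E'
import sys
from fit import *
r=np.load("rest.npz")["v"];c,s=np.cos(r[2]),np.sin(r[2]);Rm=np.array([[c,s,0],[-s,c,0],[0,0,1]])
st=robot.read_state();p=Rm@(st["tool_pos"]-[r[0],r[1],0])*1000
M=R.from_rotvec(st["eef_rot"]).as_matrix()
yaw=(np.degrees(np.arctan2(M[1,0],M[0,0])-r[2])+180+180)%360-180
print("t",round(st["time_s"],2),"rest-frame TCP",p.round(1),"tool yaw vs rest",yaw.round(2),"F",(Rm@st["contact_force"]).round(1),"grip",round(st["grip_width"],4))
if len(sys.argv)>3:
    t=np.array([float(a) for a in sys.argv[1:4]]); print("tool-axes move mm",(M.T@Rm.T@(t-p)).round(1))
E
python3 go.py -261 -2 200
python3 - <<'E'
from fit import *
r=np.load("rest.npz")["v"];c,s=np.cos(r[2]),np.sin(r[2]);Rm=np.array([[c,s,0],[-s,c,0],[0,0,1]])
m=robot.camera_model("top"); k=robot.trace("weight","top")
T=m["cam_to_world"];Ki=np.linalg.inv(m["camera_matrix"])
for d in k:
    v,u=np.nonzero(d["mask"]); ray=(Ki@np.c_[u,v,np.ones(len(u))].T).T*[1,-1,-1]@T[:3,:3].T
    for z in(.04,):
        P=T[:3,3]+ray*((z-T[2,3])/ray[:,2])[:,None]; q=(P-[r[0],r[1],0])@Rm.T*1000
        e=q[np.argmin(np.linalg.norm(q[:,:2]-[-261,40],axis=1))]; print("nearest to tool",e.round(0),"mean",q.mean(0).round(0))
E
```

```text
t 1.9 rest-frame TCP [-561.8  506.8  245.3] tool yaw vs rest -19.12 F [0.9 0.7 0.4] grip 0.0853
tool-axes move mm [-450.9   45.3  382.2]
nearest to tool [-213.   36.   40.] mean [-188.   -5.   40.]
nearest to tool [-289.   99.   40.] mean [-346.  172.   40.]
nearest to tool [ 226. -100.   40.] mean [ 314. -133.   40.]
```

Call:
send_rows(increments=[[[0,0,0,-7.9,100],[0,0,0,-7.8,100],[-22,3,33,0,100],[-22,3,33,0,100],[-22,3,33,0,100],[-22,3,33,0,100],[-22,3,33,0,100],[-22,3,33,0,100]]])

```text
time_s: 2.75
tool_pos: [0.4027, -0.4583, 0.2274]
eef_rot: [-1.305, 1.046, -1.047]
contact_force: [0.3, -0.4, -0.1]
grip_width: 0.0855
```

Call:
send_rows(increments=[[[-22,3,33,0,100],[-22,3,33,0,100],[-22,3,33,0,100],[-22,3,33,0,100],[-22,3,33,0,100],[-22,3,33,0,100],[-22,3,32,0,100],[-22,3,32,0,100]]])

```text
time_s: 3.55
tool_pos: [0.6196, -0.229, 0.2033]
eef_rot: [-1.305, 1.046, -1.047]
contact_force: [0.9, -0.4, -0.5]
grip_width: 0.0854
```

```bash
python3 go.py -261 -2 24
```

```text
t 3.55 rest-frame TCP [-283.9   26.3  203.3] tool yaw vs rest -3.92 F [-0.6 -0.8 -0.5] grip 0.0854
tool-axes move mm [-24.9 179.3  26.6]
```

Call:
send_rows(increments=[[[-24,0,26,-0.5,100],[0,0,0,0,100],[0,30,0,0,100],[0,40,0,0,100],[0,40,0,0,100],[0,30,0,0,100],[0,20,0,0,100],[0,15,0,0,100]]])

```text
time_s: 4.35
tool_pos: [0.6377, -0.2016, 0.0265]
eef_rot: [-1.31, 1.041, -1.038]
contact_force: [-1.0, 0.2, -0.4]
grip_width: 0.0856
```

```bash
python3 go.py -261 -2 24; python3 - <<'E'
from station import robot
import cv2,numpy as np
a=robot.snapshot("side")[120:220,280:440];b=robot.snapshot("top")[120:270,350:510]
cv2.imwrite("pics/b.png",np.vstack([cv2.resize(a,None,fx=3.5,fy=3.5,interpolation=2)])[:,:,::-1])
E
```

```text
t 4.35 rest-frame TCP [-262.8    1.1   26.5] tool yaw vs rest -3.4 F [ 0.5  0.9 -0.4] grip 0.0856
tool-axes move mm [-1.9  2.5  3. ]
```

View pics/b.png

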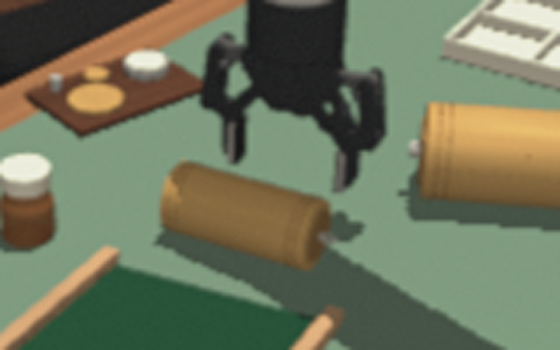

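```bash
python3 - <<'E'
from fit import *
st=robot.read_state();M=R.from_rotvec(st["eef_rot"]).as_matrix();m=robot.camera_model("side")
for s in(-1,1):
  for z in(.0125,.0255):
    P=[np.r_[(st["tool_pos"]+M@[dx,0,s*dz])[:2],z] for dx in(-.011,.011) for dz in(.043,.057)]
    print(s,z,((proj(P,m)-[280,120])*3.5).round(0).tolist())
E
```

```text
-1 0.0125 [[332.0, 207.0], [348.0, 211.0], [343.0, 193.0], [359.0, 198.0]]
-1 0.0255 [[333.0, 193.0], [349.0, 197.0], [344.0, 179.0], [361.0, 184.0]]
1 0.0125 [[233.0, 179.0], [217.0, 175.0], [245.0, 166.0], [230.0, 162.0]]
1 0.0255 [[233.0, 165.0], [218.0, 161.0], [246.0, 153.0], [230.0, 148.0]]
```

Call:
send_rows(increments=[[[0,7,2,0,100],[0,6,1,0,100],[-5,0,0,0,100],[-5,0,0,0,100],[-4,0,0,0,100],[-3,0,0,0,100],[-2,0,0,0,100],[-2,0,0,0,100]]])

```text
time_s: 5.25
tool_pos: [0.6369, -0.1797, 0.0155]
eef_rot: [-1.31, 1.037, -1.038]
contact_force: [0.5, 0.5, -0.1]
grip_width: 0.0853
```

```bash
python3 go.py
```

```text
t 5.25 rest-frame TCP [-241.5   -4.3   15.5] tool yaw vs rest -3.26 F [ 0.3 -0.7 -0.1] grip 0.0853
```

Call:
send_rows(increments=[[[-2,1,0,0,100],[-2,1,0,0,100],[-2,0,0,0,100],[-2,0,0,0,100],[-1.5,0,0,0,100],[-1.5,0,0,0,100],[-1.5,0,0,0,100],[-1.5,0,0,0,100]]])

```text
time_s: 6.05
tool_pos: [0.6337, -0.1662, 0.0134]
eef_rot: [-1.309, 1.037, -1.038]
contact_force: [0.0, -0.3, -0.2]
grip_width: 0.0854
```

```bash
cat > look.py <<'E'
from go import *
from cv2 import imwrite
z=float(sys.argv[1]) if len(sys.argv)==2 else .028
x=float(sys.argv[2]) if len(sys.argv)==3 else None
w0=np.load("weight.npz")["v"]
E
python3 go.py; python3 - <<'E'
from fit import *
w0=np.load("weight.npz")["v"];r=np.load("rest.npz")["v"]
robot.snapshot("side");robot.snapshot("top")
for c in("top","side"):
    v,f=fit(cyl(),w0,masks("weight",[*w0[:2],.03],(c,)))
    k,s=np.cos(r[2]),np.sin(r[2]);d=v[:2]-r[:2];print(c,((k*d[0]+s*d[1])*1e3).round(1),((-s*d[0]+k*d[1])*1e3).round(1),np.degrees(v[2]-r[2]).round(2),round(f,3))
E
```

```text
t 6.05 rest-frame TCP [-227.7   -5.    13.4] tool yaw vs rest -3.27 F [-0.3  0.1 -0.2] grip 0.0854
top -186.7 -7.9 -3.13 0.06
side -189.6 -5.6 -2.27 0.042
```

Call:
send_rows(increments=[[[-2,0,0,0,100],[-2.5,0,0,-0.4,100],[-2.5,0,0,-0.4,100],[-2.5,0,0,-0.4,100],[-2.5,0,0,-0.4,100],[-2.5,0,0,-0.4,100],[-2.5,0,0,-0.4,100],[-2.5,0,0,-0.4,100]]])

```text
time_s: 7.05
tool_pos: [0.6288, -0.1471, 0.0133]
eef_rot: [-1.329, 1.0, -1.001]
contact_force: [0.1, 0.8, -0.6]
grip_width: 0.0851
```

Call:
send_rows(increments=[[[-2.5,0,0,-0.4,100],[-2.5,0,0,-0.4,100],[-2.5,0,0,-0.4,100],[-2.5,0,0,-0.4,100],[-2.5,0,0,-0.4,100],[-2.5,0,0,-0.4,100],[-2.5,0,0,-0.4,100],[-2.5,0,0,-0.4,100]]])

```text
time_s: 7.85
tool_pos: [0.6228, -0.128, 0.0133]
eef_rot: [-1.35, 0.958, -0.958]
contact_force: [-0.4, 0.0, 0.6]
grip_width: 0.0854
```

```bash
python3 go.py; cat > look.py <<'E'
from fit import *
import sys
w0=np.load("weight.npz")["v"];r=np.load("rest.npz")["v"];k,s=np.cos(r[2]),np.sin(r[2])
xg,z=float(sys.argv[1])/1e3,float(sys.argv[2])/1e3
g=np.array([r[0]+k*xg+s*.005,r[1]+s*xg-k*.005,r[2]])
for c in("top","side"):
    robot.snapshot(c); M=masks("weight",[*g[:2],z],(c,))
    if not M: continue
    v,f=fit(cyl(z=z),g,M)
    d=v[:2]-r[:2];print(c,((k*d[0]+s*d[1])*1e3).round(1),((-s*d[0]+k*d[1])*1e3).round(1),np.degrees(v[2]-r[2]).round(2),round(f,3))
E
python3 look.py -146 28
```

```text
t 7.85 rest-frame TCP [-188.    -5.4   13.3] tool yaw vs rest 2.77 F [0.1 0.4 0.6] grip 0.0854
top -142.5 -9.7 -3.56 0.08
side -142.2 -9.8 -3.36 0.043
```

Call:
send_rows(increments=[[[-2.5,0,0,0,100],[-2.5,0,0,0,100],[-2.5,0,0,0,100],[-2.5,0,0,0,100],[-2.5,0,0,0,100],[-2.5,0,0,0,100],[-2.5,0,0,0,100],[-2.5,0,0,0,100]]])

```text
time_s: 8.85
tool_pos: [0.6166, -0.1097, 0.0135]
eef_rot: [-1.349, 0.958, -0.96]
contact_force: [1.1, -2.1, 0.5]
grip_width: 0.0852
```

```bash
python3 go.py; python3 look.py -124 29
```

```text
t 8.85 rest-frame TCP [-168.6   -4.7   13.5] tool yaw vs rest 2.71 F [-2.3 -0.4  0.5] grip 0.0852
top -125.6 -10.1 -1.53 0.091
side -126.8 -10.2 -1.34 0.039
```

Call:
send_rows(increments=[[[-2.5,0,0,0,100],[-2.5,0,0,0,100],[-2.5,0,0,0,100],[-2.5,0,0,0,100],[-2.5,0,0,0,100],[-2.5,0,0,0,100],[-2.5,-0.3,0,0,100],[-2.5,-0.4,0,0,100]]])

```text
time_s: 9.85
tool_pos: [0.6096, -0.0903, 0.014]
eef_rot: [-1.35, 0.959, -0.959]
contact_force: [0.3, -1.6, 1.2]
grip_width: 0.0854
```

```bash
python3 go.py; python3 look.py -106 32.5
```

```text
t 9.85 rest-frame TCP [-148.    -3.4   14. ] tool yaw vs rest 2.74 F [-1.7  0.2  1.2] grip 0.0854
top -107.8 -9.1 1.78 0.118
side -108.9 -7.6 2.51 0.108
```

Call:
send_rows(increments=[[[-3,-0.4,0,0,100],[-3,-0.4,0,0,100],[-3,-0.4,0,0,100],[-3,-0.5,0,0,100],[-3,-0.5,0,0,100],[-3,-0.5,0,0,100],[-3,-0.5,0,0,100],[-3,-0.5,0,0,100]]])

```text
time_s: 10.85
tool_pos: [0.6017, -0.0675, 0.0178]
eef_rot: [-1.349, 0.959, -0.959]
contact_force: [1.0, -2.5, 0.6]
grip_width: 0.0853
```

Call:
send_rows(increments=[[[-3,-0.5,0,0,100],[-3,-0.5,0,0,100],[-3,-0.5,0,0,100],[-3,-0.5,0,0,100],[-3,-0.5,0,0,100],[-3,-0.5,0,0,100],[-3,-0.5,0,0,100],[-3,-0.5,0,0,100]]])

```text
time_s: 11.65
tool_pos: [0.5938, -0.0449, 0.0218]
eef_rot: [-1.349, 0.959, -0.959]
contact_force: [0.9, -1.2, 1.2]
grip_width: 0.0852
```

```bash
python3 go.py; python3 look.py -62 39
```

```text
t 11.65 rest-frame TCP [-100.    -1.2   21.8] tool yaw vs rest 2.75 F [-1.4 -0.5  1.2] grip 0.0852
top -54.6 -5.5 9.55 0.262
side -61.0 -5.3 2.67 0.048
```

Call:
send_rows(increments=[[[-3,-0.4,0,0,100],[-3,-0.4,0,0,100],[-3,-0.5,0,0,100],[-3,-0.4,0,0,100],[-3,-0.5,0,0,100],[-3,-0.4,0,0,100],[-3,-0.5,0,0,100],[-3,-0.4,0,0,100]]])

```text
time_s: 12.65
tool_pos: [0.5859, -0.0222, 0.0253]
eef_rot: [-1.349, 0.959, -0.959]
contact_force: [1.4, -1.9, 0.9]
grip_width: 0.0852
```

Call:
send_rows(increments=[[[-3,-0.5,0,0,100],[-3,-0.4,0,0,100],[-3,-0.5,0,0,100],[-3,-0.4,0,0,100],[-3,-0.5,0,0,100],[-3,-0.4,0,0,100],[-3,-0.5,0,0,100],[-3,-0.4,0,0,100]]])

```text
time_s: 13.45
tool_pos: [0.578, 0.0004, 0.0289]
eef_rot: [-1.349, 0.959, -0.959]
contact_force: [1.5, -1.6, 1.1]
grip_width: 0.0858
```

```bash
python3 go.py; python3 look.py -13 47
```

```text
t 13.45 rest-frame TCP [-52.1   1.1  28.9] tool yaw vs rest 2.74 F [-2.  -1.   1.1] grip 0.0858
top -6.5 -2.1 9.4 0.664
side -12.3 -4.5 1.76 0.044
```

Call:
send_rows(increments=[[[-3,-0.4,0,0,100],[-3,-0.5,0,0.3,100],[-3,-0.4,0,0.4,100],[-3,-0.5,0,0.4,100],[-3,-0.4,0,0.4,100],[-3,-0.5,0,0.4,100],[-3,-0.4,0,0.4,100],[-3,-0.5,0,0.4,100]]])

```text
time_s: 14.45
tool_pos: [0.5704, 0.0233, 0.0324]
eef_rot: [-1.332, 0.995, -0.995]
contact_force: [0.8, -1.4, 1.3]
grip_width: 0.0852
```

Call:
send_rows(increments=[[[-3,-0.5,0,0,100],[-3,-0.4,0,0,100],[-3,-0.5,0,0,100],[-3,-0.4,0,0,100],[-3,-0.5,0,0,100],[-3,-0.4,0,0,100],[-3,-0.5,0,0,100],[-2,-0.4,0,0,100]]])

```text
time_s: 15.25
tool_pos: [0.5639, 0.0455, 0.0361]
eef_rot: [-1.332, 0.994, -0.994]
contact_force: [0.1, -1.8, 0.2]
grip_width: 0.085
```

```bash
python3 go.py; python3 look.py 35 54
```

```text
t 15.25 rest-frame TCP [-4.8  1.8 36.1] tool yaw vs rest 0.05 F [-1.8  0.4  0.2] grip 0.085
top 49.7 4.6 1.38 2.173
no mask weight side
```

Call:
send_rows(increments=[[[-2.5,-0.5,0,0,100],[-2.5,-0.5,0,0,100],[-2.5,-0.5,0,0,100],[-2,-0.5,0,0,100],[-2,-0.5,0,0,100],[-2,-0.5,0,0,100],[-2,-0.5,0,0,100],[-2,0,0,0,100]]])

```text
time_s: 16.25
tool_pos: [0.5587, 0.0627, 0.0394]
eef_rot: [-1.332, 0.994, -0.993]
contact_force: [0.2, 0.3, -0.0]
grip_width: 0.0854
```

Call:
send_rows(increments=[[[-2,0,0,0,100],[-3,0,0,0,100],[-4,0,0,0,100],[-5,0,0,0,100],[-6,0,0,0,100],[-6,0,0,0,100],[-5,0,0,0,100],[-4,0,0,0,100]]])

```text
time_s: 17.05
tool_pos: [0.5489, 0.0961, 0.0395]
eef_rot: [-1.332, 0.994, -0.994]
contact_force: [1.4, -0.8, 1.0]
grip_width: 0.0853
```

```bash
python3 go.py; python3 look.py 87 51; python3 - <<'E'
from station import robot
import cv2
a=robot.snapshot("side")[130:300,220:400]
cv2.imwrite("pics/c.png",cv2.resize(a,None,fx=3,fy=3,interpolation=2)[:,:,::-1])
E
```

```text
t 17.05 rest-frame TCP [47.9  1.9 39.5] tool yaw vs rest 0.08 F [-1.2 -1.1  1. ] grip 0.0853
top 114.0 1.6 -18.93 14.732
side 71.5 -7.3 -0.32 0.472
```

View pics/c.png

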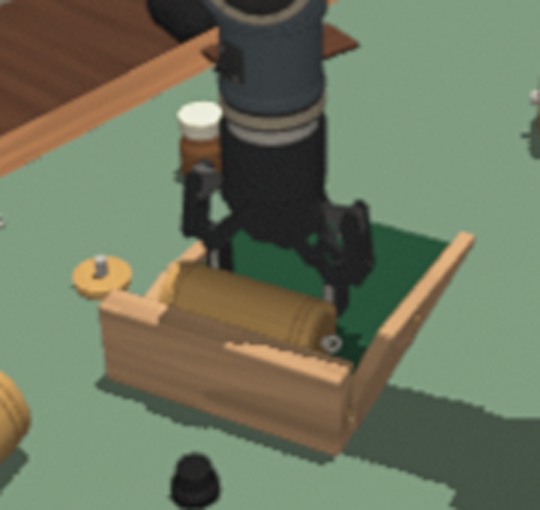

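The weight is over the crest and lies behind the end board. I'll follow it home gently.

Call:
send_rows(increments=[[[-4,0,0,0,100],[-4,0,0,0,100],[-3,0,0,0,100],[-3,0,0,0,100],[-2,0,0,0,100],[-2,0,0,0,100],[-1,0,0,0,100],[-1,0,0,0,100]]])

```text
time_s: 18.1
tool_pos: [0.5486, 0.0962, 0.0396]
eef_rot: [-1.346, 0.987, -1.016]
contact_force: [10.8, -35.8, 2.6]
grip_width: 0.0854
```

```bash
python3 go.py
```

```text
t 18.1 rest-frame TCP [48.1  2.1 39.6] tool yaw vs rest -0.33 F [-37.4  -0.2   2.6] grip 0.0854
```

My mistake: home is TCP x = 87-39 = 48, so the weight was already home and I pressed on the stop with 37 N. I'm backing off now.

Call:
send_rows(increments=[[[5,0,0,0,100],[5,0,0,0,100],[5,0,0,0,100],[5,0,0,0,100],[3,0,0,0,100],[3,0,0,0,100],[4,-1,0,0,100],[5,-2,0,0,100]]])

```text
time_s: 18.9
tool_pos: [0.5532, 0.0814, 0.0425]
eef_rot: [-1.332, 0.994, -0.993]
contact_force: [0.1, 0.0, 0.6]
grip_width: 0.0855
```

```bash
python3 go.py
```

```text
t 18.9 rest-frame TCP [32.6  1.9 42.5] tool yaw vs rest 0.11 F [-0.  -0.1  0.6] grip 0.0855
```

Clear by 15 mm. Next I'll rise and back away for a clear view.

Call:
send_rows(increments=[[[5,-10,0,0,100],[10,-20,0,0,100],[20,-30,0,0,100],[30,-35,0,0,100],[35,-35,0,0,100],[35,-30,0,0,100],[35,-10,0,0,100],[30,0,0,0,100]]])

```text
time_s: 19.7
tool_pos: [0.6118, -0.1133, 0.2162]
eef_rot: [-1.329, 0.99, -1.0]
contact_force: [0.2, -0.7, -0.6]
grip_width: 0.0853
```

```bash
python3 go.py; python3 look.py 87 51; python3 - <<'E'
from station import robot
import cv2,numpy as np
for q in("polish","loupe","pulley"):print(q,[(np.round(d["at"],3).tolist(),round(d["confidence"],2)) for d in robot.boxes_of(q,"top")[:1]])
a=robot.snapshot("side")[130:300,220:420];b=robot.snapshot("top")[120:290,220:420]
cv2.imwrite("pics/d.png",cv2.resize(np.hstack([a,b]),None,fx=2,fy=2,interpolation=2)[:,:,::-1])
E
```

```text
t 19.7 rest-frame TCP [-170.7    0.9  216.2] tool yaw vs rest -0.05 F [-0.7  0.  -0.6] grip 0.0853
top 87.7 -4.2 0.28 0.045
side 65.4 -11.4 5.97 0.627
polish [([0.751, -0.03, 0.063], 0.67)]
loupe [([0.479, 0.242, 0.026], 0.69)]
pulley [([0.703, 0.139, 0.011], 0.77)]
```

View pics/d.png

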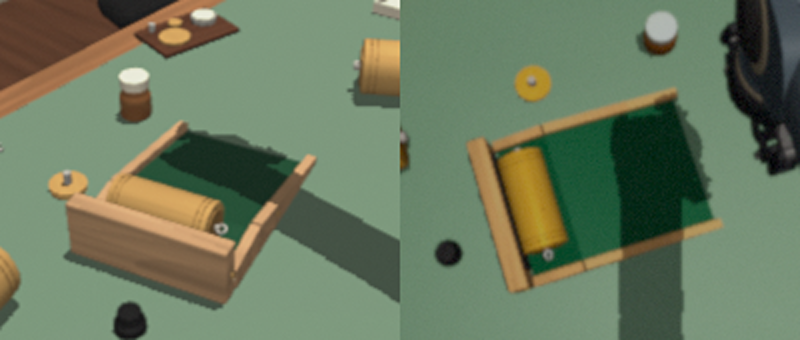

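The weight is home at (87.7, -4.2) mm and square to 0.3°. The bystanders haven't moved and the hand is clear.

```bash
python3 -c "
from station import robot
print(robot.finish_job())"
```

```text
the job is handed in; nothing more can be done
None
```

The smallest weight is fully home in its seat and the job is handed in at about 20 s of the 43 s. I pushed it with the outside of the two open fingers, up the ramp and over the crest. The hand is clear, about 0.2 m up and beyond the toe.

**Last checks:**
- **Position:** the top-view fit puts the weight at x = 87.7 mm (nominal 87), 4 mm off mid-width and 0.3° from square. Both pictures show it lying along the stop.
- **Bystanders:** the polish jar, loupe and pulley read within 4 mm of their first positions, which is the detector's accuracy.

**What failed or disagreed:**
- **Side-view fit:** the final side fit (x = 65 mm, 6° off square) disagreed with the top one. The end board hides part of the weight there and the fit was poor, so I discarded it.
- **Hard press:** I miscalculated the end point and the fingers pressed the already seated weight against the stop with about 37 N for a moment. I backed off at once. That figure is the end-of-move reading, so the peak could have been slightly higher.
- **Loose rolling:** on the level bench the weight rolled up to about 1 mm ahead of the fingers, possibly more at first, before the ramp held it against them. Past the crest it may have rolled ahead into the seat by gravity, with the fingers following.

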